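# Lock the hold-down lever with its pin

## Robot

A 6-joint arm with a two-finger parallel gripper is mounted at the origin on the work surface; the furniture and walls round the work are solid. World frame = base frame: x ahead of the robot, y to its left, z up, the work surface at z = 0. Lengths are in m, angles in rad, forces in N, time in s.
With the tool pointing down it reaches from about 0.25 to 0.775 m from the base axis. Payload 4 kg.
Tool frame: the origin (TCP) lies on the centre line of the jaws, within the pads' length; the fingertips stand robot.tips_ahead ahead of it and the grasp point (between the pads) lies 8 mm behind it (robot.tips_ahead is the distance from the TCP to the fingertips, in m); z points along the fingers, y is the line along which they close (so a half turn about z gives the same grasp; the last joint's range is limited). The gripper opens to 94 mm and grips with 3 to 60 N. Pads are 16 mm wide; open, the fingers measure 119 mm over their backs; the gripper's body (75 mm by 177 mm) begins 78 mm behind the grasp point.
Start: joints at [-1.324, 0.087, 1.371, -0, 1.684, -0.103], TCP at [0.188, -0.517, 0.178] pointing down, gripper open.
Joint ranges: [-3.1, 3.1], [-0.76, 2.03], [0.27, 2.55], [-1.08, 4.22], [0.17, 2.65], [-2.57, 2.57]. Speed limits (rad/s): [2.79, 2.79, 3.14, 3.14, 3.14, 3.14].

## Interface

Orientations are given as [roll, pitch, yaw] about the fixed x, y, z axes, in that order (R = Rz(yaw) Ry(pitch) Rx(roll)).
In Python, from bench import robot, snapshot, close_job, spotter gives the robot as it stands. The module is installed in compiled form; this text tells all that it offers.
- The arm moves only by the tool servo_tool, never from a script. Its argument "commands" is one flat list of numbers, 7 for each row, row after row: the shift along the tool's x, y, z in m, then the turn, a rotation vector about the tool's x, y, z in degrees, then the finger opening in m, from 0 to 0.094. In form: [x, y, z, ax, ay, az, grip, x, y, z, ax, ay, az, grip, ...]. A call has 1 to 10 rows; each row is the pose to reach, as a shift and turn from the pose commanded when the call began, along the tool's axes at that moment; what a row does not reach only later rows make up. A row lasts 1/8 s, in which the tool goes at most 62.5 mm and 10.7 degrees, less where a joint would pass 70% of its speed; a pose out of reach is approached as far as the arm can. A call with a gripper value outside its range is refused whole. The fingers move at their own pace and stop on an object; the grip force is fixed at half the most. Time passes only in rows, so rows that repeat a pose let the fingers close. It gives the time, the measured TCP pose, the force, the opening and the grip force at its end, in the units of the state.
- robot.get_obs(): the state, without advancing time (a new reading comes with each control period).
- snapshot(name): name is "side" or "top" or "wrist"; returns a dict with "img" (400x640x3 uint8, blue, green, red), "camera_matrix" (3x3 intrinsics, pixels), "extrinsics" (4x4, takes a point from camera to world coordinates); the wrist camera has in their place "hand_eye" (4x4, takes a point from camera to tool coordinates, whose origin is the TCP and whose axes are the flange's). Camera axes: x right, y down, z forward; pixel columns grow to the right and rows downward; lengths in m; the calibration is good to about 2 mm. A picture is of the moment at which its call begins: read the wrist's pose just before it. There is no depth.
- close_job(): hands the job in; it is judged then, once.
Trained networks look in a picture, given as the dict that the camera call returned (one of the last four; its "shot" number tells which), for a name from the list of things; names that differ only in an ending like _2 or _b are one class to them, and where a whole thing is asked for, a point or a joint stands for the part that bears it (a point fixed in the world has none). Each returns a list of dicts, best first, with "conf" (0 to 1); they miss things now and then, are a little off and sometimes report something else, mostly with a low value. They report only what shows in the picture. A call takes as long as a camera call.
- spotter.trace(name, picture): "region" (400x640 bool, what is visible of it) and "box" ([left, top, width, height] in pixels, round what is visible of it).
The state is a dict: "time": time; "joint_positions": joint angles; "qvel": joint speeds; "joint_torque": joint torques, N m; "tool_pos": TCP position; "ee_rot": TCP orientation; "wrist_force": force on the tool from outside, world axes, zero at the start; "wrist_torque": the same for the moment, N m; "width": finger opening in m; "finger_force": force on a finger pad.
Only numpy, scipy, OpenCV 4.12 (cv2) and the standard library are available. Lean on these libraries where they do the work, as an engineer would, in place of code of your own. Each camera call takes 0.05 s, during which the arm holds its last target. There are 200 camera calls.

## Task

Push the lever of the hold-down fixture fully down so that its eye stands between the two ears of the fork, then lock it with the steel pin from the cradle: through near ear, lever eye and far ear, going in from the right, until the pin's flange sits flush against the near ear. The cradle boxes in the pin's head, so the pin has to be started by its shank and then taken again by its head. Ease it in gently, never ram it, and leave the bearing and the oil pump where they are.

Things in the scene. Friction and masses are not known exactly. Their poses are not given: they have to be found in the camera images.
- fixture: Fixed grey hold-down fixture, base 150x100x12 mm; origin on the bench below the fork's middle; x away from the robot, y left, z up. Two upright steel ears, 10 mm thick, 30 mm apart, at y -25 to -15 and +15 to +25 mm; tops round, radius 18 mm, 98 mm high; each has a 15 mm bore along y at x = 0, 80 mm high. Lever hinge at x +80 mm, height 80 mm; its black grip ends at x -98 mm
- near_hole (a point): Centre of the near (right-hand) bore on the ear's outer face, fixture y -25 mm, 80 mm high: the pin enters here along the fixture's +y, and its flange must sit here
- far_hole (a point): Centre of the far bore on the far ear's outer face, fixture y +25 mm, 80 mm high
- lever (a joint): Lever angle, rad: 0 is fully down (level, on its stop, eye in line with the ears); positive is raised, up to 0.9. Stays where it is left; a few newtons on the grip move it. Its eye is 16 mm thick with a 17 mm bore, 80 mm from the hinge axis
- lever_grip (a point): Middle of the top of the lever's round black grip (22 mm diameter, 60 mm long), 150 mm from the hinge axis: press down here. 91 mm high when the lever is fully down
- pin: Loose steel locking pin, 146 mm long, 0.1 kg. Origin on its axis at the shoulder, the flange face that meets the ear; x points to the tip. Shank 12 mm diameter, 110 mm long, last 10 mm tapered to 5 mm. Flange 26 mm diameter at x -6 to 0, dark round head 18 mm diameter at x -36 to -6 mm. Starts lying level in the cradle, axis 36 mm above the bench
- pin_tip (a point): End of the pin's taper, on its axis, 110 mm from the shoulder
- cradle: Fixed grey cradle, base 170x56x8 mm; origin on the bench below the pin's shoulder as it starts, x along the pin to its tip. Cheeks and end wall, 54 mm high, box in the pin's head (x -49 to +3 mm, 44 mm wide). The shank lies in open-topped notches, 39 mm high, 28 mm wide, at x 4 to 12 and 96 to 104 mm; free between them. The pin lifts straight up
- bearing: Ball bearing, 52 mm diameter, 15 mm thick, lying loose on the bench; a bystander. Origin at the centre of its underside
- oil_pump: Grey pump casting, 69x78x33 mm, loose on the bench; a bystander. Origin at the centre of its underside

How it is judged:
By the outcome, as a careful person would: the job done as asked, in the order asked, and still so for the second after the job is handed in, with the robot touching nothing.
It also fails if it takes over 58 s, if anything falls off the work surface, if the arm or the gripper's body presses on something with over 40 N, if the wrist force passes 120 N, or if a joint passes its speed limit or range.

## Working session

There is one attempt and no reset: what is moved stays moved. The work goes in short steps, Python scripts to look and compute and a tool call to move; the robot and the scene stay as the last step left them, time stands still between calls to the robot, and variables do not carry over. Pictures are saved under pics/ and viewed, at most 10 in all, crops included, and the job is handed in when it is done.

Besides the shell and the picture viewer there is one more tool, called after ">>>" as name(argument=value, ...), one argument or row to a line, values as JSON. servo_tool: Moves the arm, as the interface text tells. Its arguments: {"type":"object","properties":{"commands":{"type":"array","items":{"type":"number"}}},"required":["commands"]}

```bash
mkdir -p pics; cat > h.py <<'E'
import numpy as np,cv2
from bench import robot,snapshot,spotter,close_job
from scipy.spatial.transform import Rotation as R
def snap(n):
    o=robot.get_obs(); s=snapshot(n); K=np.array(s["camera_matrix"])
    if n=="wrist":
        T=np.eye(4); r=np.array(o["ee_rot"]); T[:3,:3]=r if r.shape==(3,3) else R.from_euler("xyz",r).as_matrix(); T[:3,3]=o["tool_pos"]; E=T@np.array(s["hand_eye"])
    else: E=np.array(s["extrinsics"])
    return s,K,E
def ray(K,E,u,v):
    d=E[:3,:3]@np.linalg.solve(K,[u,v,1]); return E[:3,3],d/np.linalg.norm(d)
def atz(K,E,u,v,z):
    c,d=ray(K,E,u,v); return c+d*(z-c[2])/d[2]
def proj(K,E,P):
    p=np.linalg.inv(E)@np.append(P,1); q=K@p[:3]; return q[:2]/q[2]
def tri(rays):
    A=0;b=0
    for c,d in rays:
        M=np.eye(3)-np.outer(d,d); A=A+M; b=b+M@c
    return np.linalg.solve(A,b)
E
python3 - <<'E'
from h import *
np.set_printoptions(precision=4,suppress=True)
o=robot.get_obs();print({k:o[k] for k in("time","tool_pos","ee_rot","width","wrist_force")},robot.tips_ahead)
for n in("side","top","wrist"):
    s,K,E=snap(n); cv2.imwrite(f"pics/{n}0.png",s["img"]); print(n,K[0,0],K[1,1],K[0,2],K[1,2]);print(E)
    for t in("fixture","lever","lever_grip","pin","cradle","bearing","oil_pump"):
        for r in spotter.trace(t,s)[:2]:
            ys,xs=np.nonzero(r["region"]); print(" ",t,round(r["conf"],2),r["box"],xs.mean().round(),ys.mean().round())
E
```

```text
{'time': 0.0, 'tool_pos': array([ 0.1883, -0.5161,  0.1769]), 'ee_rot': array([-3.1394, -0.0002,  0.3498]), 'width': 0.09392337223831271, 'wrist_force': array([ 0.2376, -1.0486, -0.2397])} 0.011
side 374.0489347748032 374.0489347748032 319.07528916790164 192.84566723336638
[[ 0.9997 -0.011  -0.0202  0.615 ]
 [ 0.0098 -0.5886  0.8084 -0.6891]
 [-0.0207 -0.8083 -0.5883  0.6502]
 [ 0.      0.      0.      1.    ]]
  fixture 0.64 [289.8, 160.8, 68.1, 53.3] 329.0 188.0
  lever 0.98 [288.2, 159.7, 61.7, 29.3] 321.0 170.0
  lever_grip 0.97 [289.2, 154.1, 62.2, 33.0] 320.0 169.0
  lever_grip 0.58 [289.7, 160.7, 69.5, 52.3] 329.0 189.0
  pin 0.74 [326.1, 250.4, 15.9, 49.0] 334.0 277.0
  pin 0.58 [287.6, 159.7, 74.4, 51.1] 329.0 188.0
  cradle 0.74 [318.9, 247.3, 29.0, 67.0] 334.0 286.0
  bearing 0.65 [357.4, 226.8, 21.3, 21.8] 368.0 238.0
  bearing 0.19 [289.5, 159.6, 59.5, 30.6] 321.0 170.0
  oil_pump 0.43 [294.4, 152.8, 16.7, 6.1] 304.0 156.0
top 370.8292739267976 370.8292739267976 317.37825729026713 197.42029114854824
[[ 0.0262 -0.9825  0.1844  0.4597]
 [-0.9993 -0.0309 -0.0225  0.1046]
 [ 0.0278 -0.1837 -0.9826  0.917 ]
 [ 0.      0.      0.      1.    ]]
  fixture 0.87 [263.8, 165.3, 40.4, 79.6] 285.0 200.0
  lever 0.82 [278.1, 169.2, 9.2, 73.3] 283.0 207.0
  lever 0.71 [379.4, 191.9, 59.6, 16.3] 413.0 199.0
  lever_grip 0.82 [279.3, 165.2, 8.1, 74.0] 283.0 207.0
  pin 0.7 [378.3, 191.5, 60.2, 12.7] 413.0 199.0
  pin 0.36 [371.8, 185.5, 72.0, 32.9] 406.0 202.0
  cradle 0.56 [373.8, 187.0, 69.3, 30.8] 407.0 202.0
  bearing 0.78 [341.2, 153.9, 18.7, 21.9] 351.0 166.0
  oil_pump 0.76 [182.7, 219.3, 31.5, 25.2] 198.0 232.0
  oil_pump 0.57 [380.4, 191.7, 57.1, 13.2] 412.0 199.0
wrist 288.92259312822586 288.92259312822586 319.2804127499306 199.05995037998696
[[ 0.3428 -0.9121 -0.225   0.2531]
 [-0.9394 -0.3326 -0.0829 -0.4925]
 [ 0.0008  0.2398 -0.9708  0.3841]
 [ 0.      0.      0.      1.    ]]
```

```bash
python3 - <<'E'
import cv2,numpy as np
s=cv2.imread("pics/side0.png")[130:330,230:430];t=cv2.imread("pics/top0.png")[130:280,170:450]
cv2.imwrite("pics/s1.png",cv2.resize(s,None,fx=3,fy=3,interpolation=2));cv2.imwrite("pics/t1.png",cv2.resize(t,(784,420),interpolation=2))
E
```

```text
(no output)
```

View pics/s1.png

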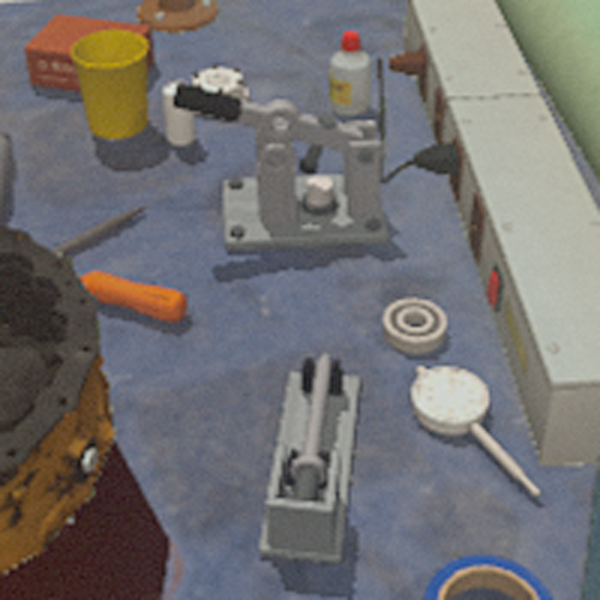

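View pics/t1.png

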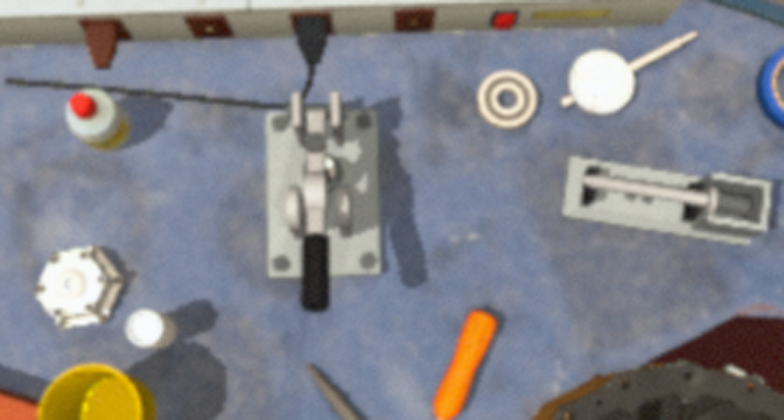

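The lever is raised (side crop: black grip at 205,100), the pin lies in the cradle with its tip towards the fixture (top crop: pin from 585,180 to 765,205). The fork ears are at top crop 295,210 and 345,210.

```bash
python3 - <<'E'
from h import *
np.set_printoptions(precision=4,suppress=True)
t,Kt,Et=snap("top"); s,Ks,Es=snap("side")
T=lambda x,y:(170+x/2.8,130+y/2.8); S=lambda x,y:(230+x/3,130+y/3)
for c in((266,110),(378,110),(382,277),(266,277)): print("base",atz(Kt,Et,*T(*c),.012))
for c in((568,157),(775,178),(752,243),(563,214)): print("cradle",atz(Kt,Et,*T(*c),.03))
for n,a,b in(("tip",(583,178),(322,357)),("flange",(712,199),(308,463)),("gripend",(315,307),(178,95)),("nearear",(345,195),(280,100)),("bearing",(507,98),(415,322))):
    print(n,tri([ray(Kt,Et,*T(*a)),ray(Ks,Es,*S(*b))]))
E
```

```text
base [0.6972 0.2172 0.012 ]
base [0.7006 0.1169 0.012 ]
base [0.5504 0.1086 0.012 ]
base [0.5475 0.2094 0.012 ]
cradle [ 0.6588 -0.0514  0.03  ]
cradle [ 0.6458 -0.2342  0.03  ]
cradle [ 0.5875 -0.2118  0.03  ]
cradle [ 0.6079 -0.0469  0.03  ]
tip [ 0.639  -0.0639  0.0337]
flange [ 0.6244 -0.1744  0.0406]
gripend [0.5157 0.1576 0.1366]
nearear [0.6032 0.1385 0.141 ]
bearing [0.7171 0.0005 0.0093]
```

```bash
python3 - <<'E'
import cv2,numpy as np
s=cv2.imread("pics/side0.png");t=cv2.imread("pics/top0.png")
cv2.imwrite("pics/m.png",cv2.resize(np.vstack([s,t]),(480,600),interpolation=3))
E
```

```text
(no output)
```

View pics/m.png

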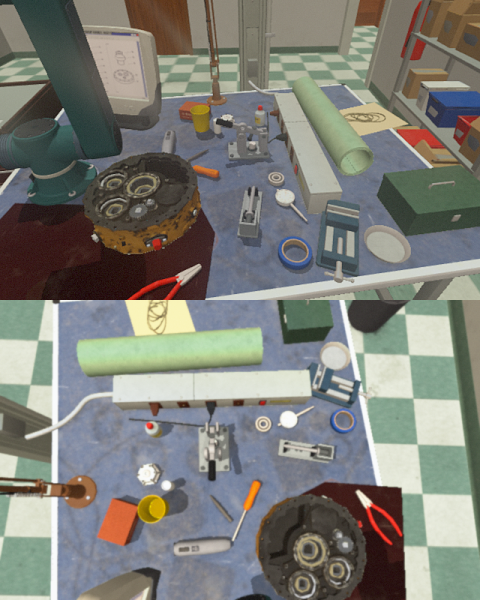

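The gearbox casting (montage 142,205) stands between the robot and the cradle, so I go over it high.

>>> servo_tool(
  commands=[0.05,-0.02,-0.06,0,0,-10,0.05,0.1,-0.04,-0.12,0,0,-20,0.05,0.16,-0.055,-0.12,0,0,-30,0.05,0.22,-0.076,-0.12,0,0,-40,0.05,0.28,-0.097,-0.12,0,0,-50,0.05,0.34,-0.118,-0.12,0,0,-58,0.05,0.4,-0.14,-0.12,0,0,-62.5,0.05,0.46,-0.16,-0.1,0,0,-62.5,0.05,0.51,-0.175,-0.05,0,0,-62.5,0.05,0.532,-0.185,0,0,0,-62.5,0.05],
)

```text
time: 2.55
tool_pos: [0.6133, -0.1712, 0.2019]
ee_rot: [3.137, 0.001, 1.442]
wrist_force: [0.2, -0.9, 0.3]
width: 0.05
finger_force: 0.0
```

```bash
python3 - <<'E'
from h import *
np.set_printoptions(precision=4,suppress=True)
o=robot.get_obs();print({k:o[k] for k in("time","tool_pos","ee_rot","width","wrist_force","joint_positions")})
s,K,E=snap("wrist"); cv2.imwrite("pics/w1.png",s["img"]); np.savez("w1.npz",K=K,E=E)
for t in("pin","cradle","fixture","lever"):
    for r in spotter.trace(t,s)[:1]: print(t,r["conf"],r["box"]); np.save("w1_"+t,r["region"])
E
```

```text
{'time': 2.55, 'tool_pos': array([ 0.6133, -0.1712,  0.2019]), 'ee_rot': array([3.1374, 0.001 , 1.4422]), 'width': 0.049970649227702967, 'wrist_force': array([ 0.1733, -0.9365,  0.2701]), 'joint_positions': array([-0.3612,  0.277 ,  1.1038,  0.    ,  1.7564, -0.2326])}
cradle 0.83 [306.9, 89.3, 43.3, 138.1]
```

View pics/w1.png

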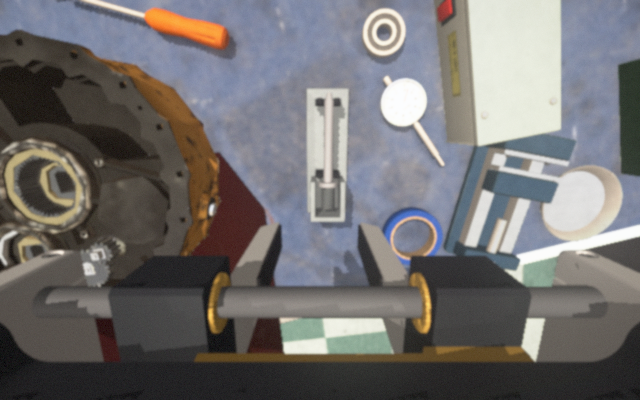

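The wrist view shows the cradle upright in the picture: pin tip near (329,95), flange near (329,183), fixture out of view above.

>>> servo_tool(
  commands=[-0.02,0,0.03,0,0,0,0.06,-0.02,0,0.03,0,0,0,0.06,-0.02,0,0.03,0,0,0,0.06],
)

```text
time: 3.18
tool_pos: [0.6085, -0.1934, 0.1742]
ee_rot: [3.138, 0.001, 1.439]
wrist_force: [0.9, 0.8, 0.2]
width: 0.0599
finger_force: 0.0
```

```bash
python3 - <<'E'
from h import *
np.set_printoptions(precision=4,suppress=True)
o=robot.get_obs();print({k:o[k] for k in("time","tool_pos","ee_rot")})
s,K,E=snap("wrist"); np.savez("w2.npz",K=K,E=E)
for t in("pin","cradle"):
    for r in spotter.trace(t,s)[:1]: print(t,r["conf"],r["box"])
im=s["img"]; cv2.imwrite("pics/w2full.png",im)
c=im[40:240,240:400]; cv2.imwrite("pics/w2.png",cv2.resize(c,None,fx=3,fy=3,interpolation=2))
E
```

```text
{'time': 3.175, 'tool_pos': array([ 0.6085, -0.1934,  0.1742]), 'ee_rot': array([3.138 , 0.0007, 1.4391])}
pin 0.76 [320.7, 67.9, 20.0, 131.8]
cradle 0.77 [308.2, 61.6, 46.2, 149.9]
```

View pics/w2.png

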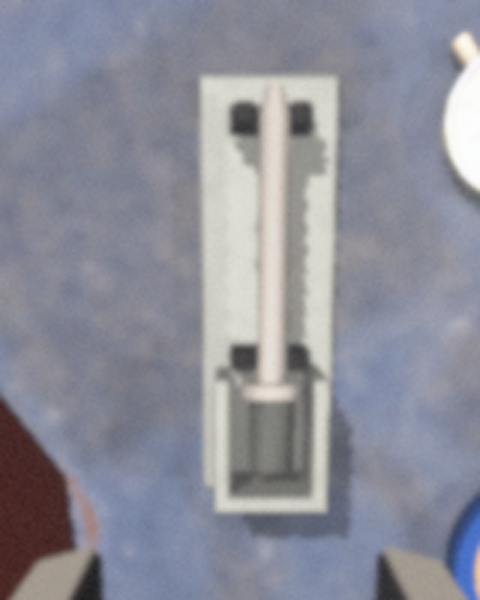

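```bash
python3 - <<'E'
from h import *
np.set_printoptions(precision=4,suppress=True)
w=np.load("w2.npz");K,E=w["K"],w["E"]; W=lambda x,y:(240+x/3,40+y/3)
tip=atz(K,E,*W(275,84),.036); sh=atz(K,E,*W(272,345),.038);fl=atz(K,E,*W(269.5,382),.042)
print(tip,sh,fl,np.linalg.norm(tip-fl)); d=tip-sh; print("heading",np.degrees(np.arctan2(d[1],d[0])))
d=tip-fl; print("heading",np.degrees(np.arctan2(d[1],d[0])))
# height: top camera vs wrist for tip
t,Kt,Et=snap("top");s,Ks,Es=snap("side")
print(tri([ray(K,E,*W(275,84)),ray(Kt,Et,170+583/2.8,130+178/2.8),ray(Ks,Es,230+322/3,130+357/3)]),tri([ray(K,E,*W(275,84)),ray(Ks,Es,230+322/3,130+357/3)]))
E
```

```text
[ 0.6396 -0.063   0.036 ] [ 0.6268 -0.1572  0.038 ] [ 0.624  -0.1709  0.042 ] 0.1092655028341883
heading 82.28816187419815
heading 81.77967990058805
[ 0.6393 -0.0633  0.0336] [ 0.6392 -0.0623  0.0319]
```

>>> servo_tool(
  commands=[0.05,-0.01,-0.04,0,0,-5,0,0.11,-0.02,-0.06,0,0,-10,0,0.17,-0.03,-0.06,0,0,-10,0,0.217,-0.039,-0.06,0,0,-10,0,0.217,-0.039,-0.06,0,0,-10,0,0.217,-0.039,-0.06,0,0,-10,0],
)

```text
time: 4.18
tool_pos: [0.5977, 0.0276, 0.2317]
ee_rot: [3.141, 0.001, 1.616]
wrist_force: [0.0, -0.3, 0.3]
width: 0.0033
finger_force: 0.0
```

```bash
python3 - <<'E'
from h import *
np.set_printoptions(precision=4,suppress=True)
o=robot.get_obs();print({k:o[k] for k in("time","tool_pos","ee_rot")})
s,K,E=snap("wrist"); np.savez("w3.npz",K=K,E=E)
for t in("fixture","lever","lever_grip"):
    for r in spotter.trace(t,s)[:1]: print(t,r["conf"],r["box"])
im=s["img"]; cv2.imwrite("pics/w3full.png",im)
c=im[0:200,200:440]; cv2.imwrite("pics/w3.png",cv2.resize(c,None,fx=3,fy=3,interpolation=2))
E
```

```text
{'time': 4.175, 'tool_pos': array([0.5977, 0.0276, 0.2317]), 'ee_rot': array([3.1412, 0.0008, 1.6156])}
fixture 0.73 [239.2, 43.3, 175.0, 75.2]
lever 0.95 [238.2, 45.6, 160.1, 35.3]
lever_grip 0.73 [237.5, 47.0, 161.2, 35.4]
```

View pics/w3.png

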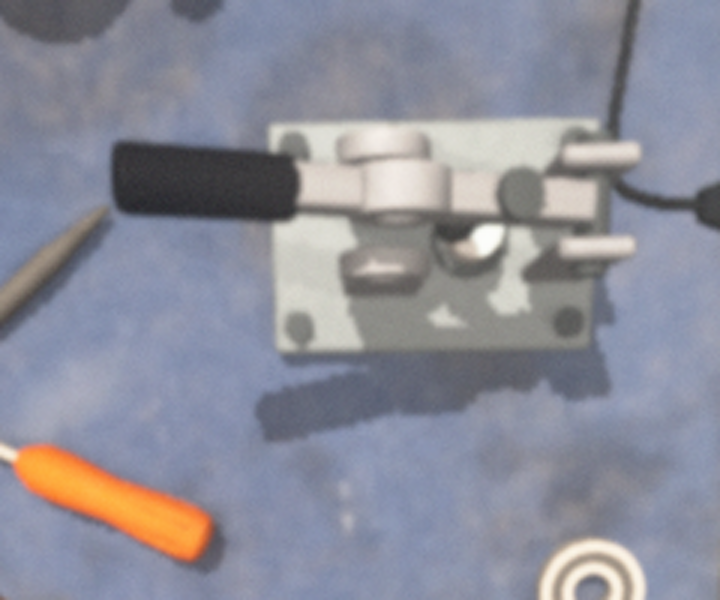

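```bash
python3 - <<'E'
from h import *
np.set_printoptions(precision=4,suppress=True)
w=np.load("w3.npz");K,E=w["K"],w["E"]; W=lambda x,y:(200+x/3,y/3)
print(E[:3,3])
C=[atz(K,E,*W(*c),.012) for c in((283,352),(590,348),(600,122),(270,124))]
for c in C: print(c)
C=np.array(C);m=C.mean(0); print("ctr",m)
for a,b,off in((0,1,0),(3,2,0),(0,3,-90),(1,2,-90)): d=C[b]-C[a]; print(np.linalg.norm(d),np.degrees(np.arctan2(d[1],d[0]))+off)
print("nearear L/R at z80",atz(K,E,*W(342,268),.08),atz(K,E,*W(430,264),.08))
print("farear L/R",atz(K,E,*W(336,148),.08),atz(K,E,*W(432,146),.08))
print("hinge ears",atz(K,E,*W(600,247),.095),atz(K,E,*W(600,153),.095))
print("hinge ear tip",[atz(K,E,*W(635,247),z)[0] for z in (.08,.095)])
for z in(.1,.12,.14): print("grip",z,atz(K,E,*W(115,178),z),atz(K,E,*W(298,188),z))
E
```

```text
[0.5944 0.0972 0.4376]
[0.5582 0.1096 0.012 ]
[0.703  0.1179 0.012 ]
[0.6969 0.2145 0.012 ]
[0.5501 0.2071 0.012 ]
ctr [0.627  0.1623 0.012 ]
0.14501129930217485 3.287186983963102
0.14698748143783102 2.8776282849635044
0.09789243632374373 4.772722535199165
0.09681050655869167 3.621808189863131
nearear L/R at z80 [0.5861 0.14   0.08  ] [0.6202 0.143  0.08  ]
farear L/R [0.5822 0.1825 0.08  ] [0.6182 0.1848 0.08  ]
hinge ears [0.6816 0.1498 0.095 ] [0.678  0.1815 0.095 ]
hinge ear tip [np.float64(0.698916854991338), np.float64(0.6945326909876206)]
grip 0.1 [0.5041 0.1643 0.1   ] [0.5697 0.164  0.1   ]
grip 0.12 [0.5095 0.1604 0.12  ] [0.5712 0.16   0.12  ]
grip 0.14 [0.5148 0.1564 0.14  ] [0.5726 0.1561 0.14  ]
```

Fixture yaw ≈ 3.3°, fork origin ≈ (0.602, 0.163), lever raised about 0.36 rad. Pressing the grip now.

>>> servo_tool(
  commands=[0.067,-0.029,0,0,0,0,0,0.12,-0.055,0.01,0,0,0,0,0.134,-0.058,0.05,0,0,0,0,0.134,-0.058,0.065,0,0,0,0,0.134,-0.058,0.08,0,0,0,0,0.134,-0.058,0.095,0,0,0,0,0.134,-0.058,0.11,0,0,0,0,0.134,-0.058,0.12,0,0,0,0,0.134,-0.058,0.12,0,0,0,0],
)

```text
time: 5.5
tool_pos: [0.5335, 0.1587, 0.1106]
ee_rot: [-3.141, 0.0, 1.615]
wrist_force: [0.6, 0.4, -0.3]
width: 0.0004
finger_force: 0.0
```

>>> servo_tool(
  commands=[0,0,0.004,0,0,0,0,0,0,0.008,0,0,0,0,0,0,0.01,0,0,0,0,0,0,0.01,0,0,0,0],
)

```text
time: 6.0
tool_pos: [0.5337, 0.1591, 0.1014]
ee_rot: [3.142, -0.0, 1.615]
wrist_force: [-0.2, 0.0, 0.1]
width: 0.0005
finger_force: 0.3
```

>>> servo_tool(
  commands=[0,0,0.002,0,0,0,0,0,0,0.004,0,0,0,0,0,0,0.004,0,0,0,0],
)

```text
time: 6.38
tool_pos: [0.5336, 0.159, 0.0972]
ee_rot: [-3.141, 0.0, 1.615]
wrist_force: [-0.8, 0.6, 1.1]
width: 0.0007
finger_force: 0.4
```

```bash
python3 - <<'E'
from h import *
s,K,E=snap("side"); a=s["img"][150:215,270:375]
t,K,E=snap("top"); b=t["img"][155:255,245:325]
f=lambda i:cv2.resize(i,(420,300),interpolation=2)
cv2.imwrite("pics/c4.png",np.vstack([cv2.resize(a,(480,297),interpolation=2),cv2.resize(b,(480,300),interpolation=2)]))
E
```

```text
(no output)
```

View pics/c4.png

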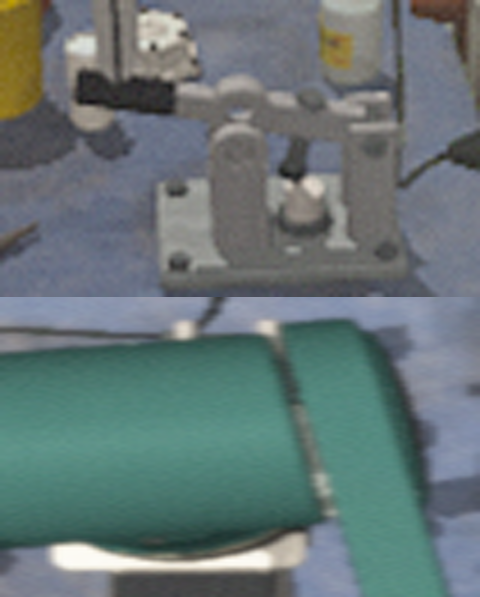

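```bash
python3 - <<'E'
from h import *
np.set_printoptions(precision=2,suppress=True)
s,K,E=snap("side"); o=robot.get_obs(); p=np.array(o["tool_pos"])
f=lambda P:(proj(K,E,P)-[270,150])*[480/105,297/65]
print("tip",f(p-[0,0,.011]))
yaw=np.radians(3.3);c=np.array([.6018,.1627,0]);Rz=R.from_euler("z",yaw).as_matrix()
F=lambda x,y,z:f(c+Rz@[x,y,z])
print("near ear top",F(0,-.02,.098),"bore outer",F(0,-.025,.08))
for a in(0,.1,.2,.3):
    g=lambda r,h:(.08-r*np.cos(a)-h*np.sin(a)*1,0,.08+r*np.sin(a)+h*np.cos(a))
    print(a,"eye top",F(*g(.08,.018)),"gripend",F(*g(.178,0)),"grip inner top",F(*g(.118,.011)),"hinge",F(.08,0,.08))
E
```

```text
tip [121.66 124.69]
near ear top [237.33 121.88] bore outer [238.29 152.13]
0 eye top [235.52 103.26] gripend [ 72.25 135.68] grip inner top [171.91 115.92] hinge [369.1  122.67]
0.1 eye top [232.92  92.13] gripend [ 71.56 110.72] grip inner top [170.27  99.37] hinge [369.1  122.67]
0.2 eye top [231.7  81.2] gripend [73.9  85.36] grip inner top [170.65  82.84] hinge [369.1  122.67]
0.3 eye top [231.87  70.61] gripend [79.35 59.86] grip inner top [173.08  66.49] hinge [369.1  122.67]
```

The side crop shows the lever still raised ≈0.19 rad (eye top at 240,80, grip end at 78,87) with the fingers hidden behind the grip: they slipped off on the far side. Lift straight up and look again.

>>> servo_tool(
  commands=[0,0,-0.05,0,0,0,0,0,0,-0.11,0,0,0,0,-0.05,0,-0.12,0,0,0,0,-0.09,0.02,-0.12,0,0,0,0,-0.09,0.02,-0.12,0,0,0,0,-0.09,0.02,-0.12,0,0,0,0],
)

```text
time: 7.28
tool_pos: [0.5574, 0.0703, 0.2169]
ee_rot: [-3.14, -0.001, 1.615]
wrist_force: [-0.1, 0.3, 0.1]
width: 0.0003
finger_force: 0.0
```

```bash
python3 - <<'E'
from h import *
np.set_printoptions(precision=4,suppress=True)
o=robot.get_obs();print({k:o[k] for k in("time","tool_pos","ee_rot")})
s,K,E=snap("wrist"); np.savez("w5.npz",K=K,E=E)
im=s["img"]; cv2.imwrite("pics/w5full.png",im)
tt,Kt,Et=snap("top"); b=tt["img"][155:255,245:325]; cv2.imwrite("pics/t5.png",tt["img"])
c=im[20:200,230:470]; cv2.imwrite("pics/w5.png",cv2.resize(c,None,fx=3,fy=3,interpolation=2))
yaw=np.radians(3.3);c=np.array([.6018,.1627,0]);Rz=R.from_euler("z",yaw).as_matrix()
a=.19
for n,P in dict(near=(0,-.025,.08),nt=(0,-.02,.098),ft=(0,.02,.098),g0=(.08-.118*np.cos(a),0,.08+.118*np.sin(a)),g1=(.08-.178*np.cos(a),0,.08+.178*np.sin(a)),hinge=(.08,0,.08)).items():
    print(n,(proj(K,E,c+Rz@np.array(P))-[230,20])*3)
E
```

```text
{'time': 7.275, 'tool_pos': array([0.5574, 0.0703, 0.2169]), 'ee_rot': array([-3.1405, -0.0006,  1.6149])}
near [395.8454 334.7028]
nt [403.1488 321.1847]
ft [405.8598 204.2604]
g0 [304.7407 264.2429]
g1 [133.2951 264.4714]
hinge [609.2216 263.837 ]
```

View pics/w5.png

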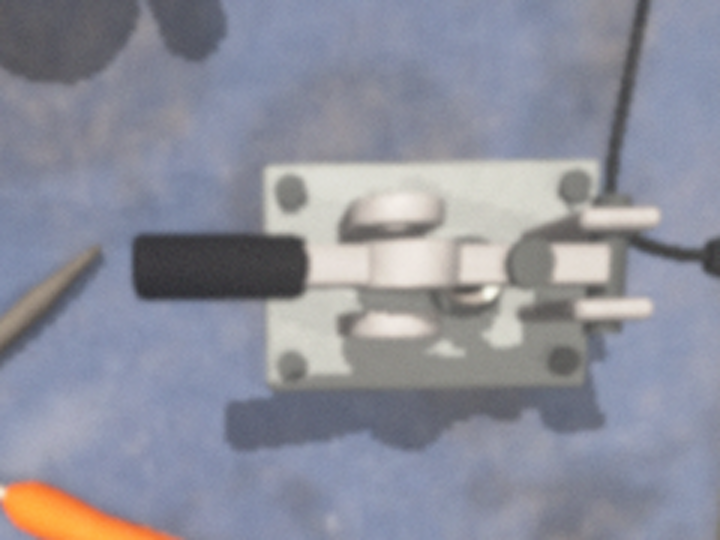

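The picture shows the grip centred at (220,266), within 2 mm of the model, so the fingers can't have been beside it. More likely they were on top of it and stand higher than reckoned. Pressing deeper in small steps with force checks will settle it.

>>> servo_tool(
  commands=[0.05,-0.01,0,0,0,0,0,0.089,-0.02,0.04,0,0,0,0,0.089,-0.02,0.09,0,0,0,0,0.089,-0.02,0.12,0,0,0,0,0.089,-0.02,0.13,0,0,0,0,0.089,-0.02,0.135,0,0,0,0],
)

```text
time: 8.12
tool_pos: [0.5339, 0.1587, 0.0832]
ee_rot: [3.141, -0.0, 1.616]
wrist_force: [-1.5, 0.3, 2.4]
width: 0.0002
finger_force: 0.8
```

```bash
python3 - <<'E'
from h import *
o=robot.get_obs();print(o["tool_pos"],o["joint_torque"])
s,K,E=snap("side"); b=np.array(spotter.trace("lever",s)[0]["box"]); print((b[:2]-[270,150])*4.57,b)
E
```

```text
[0.53387621 0.15870219 0.08321554] [-1.29792485e-01 -3.34837389e+01 -2.81087154e+01 -4.27486387e-02
 -2.83857370e-01 -1.38184121e-03]
[70.835 92.771] [285.5 170.3  63.6  21. ]
```

Lever moved further and 2.4 N shows: the fingertips are on the grip. Continue to the stop.

>>> servo_tool(
  commands=[0,0,0.004,0,0,0,0,0,0,0.008,0,0,0,0,0,0,0.012,0,0,0,0,0,0,0.015,0,0,0,0],
)

```text
time: 8.72
tool_pos: [0.5336, 0.1579, 0.0671]
ee_rot: [-3.141, 0.0, 1.615]
wrist_force: [-1.2, 0.1, 1.5]
width: 0.0006
finger_force: 0.9
```

>>> servo_tool(
  commands=[0,0,0.003,0,0,0,0,0,0,0.006,0,0,0,0,0,0,0.006,0,0,0,0],
)

```text
time: 9.1
tool_pos: [0.5338, 0.1579, 0.0635]
ee_rot: [3.141, 0.0, 1.615]
wrist_force: [-5.3, -1.7, 9.2]
width: 0.0004
finger_force: 4.8
```

```bash
python3 - <<'E'
from h import *
np.set_printoptions(precision=2,suppress=True)
s,K,E=snap("side"); r=spotter.trace("lever",s)[0]; b=np.array(r["box"]); print((b[:2]-[270,150])*4.57,b)
cv2.imwrite("pics/c6.png",cv2.resize(s["img"][100:220,250:410],None,fx=4.5,fy=4.5,interpolation=2))
E
```

```text
[ 64.44 103.28] [284.1 172.6  62.8  22.3]
```

View pics/c6.png

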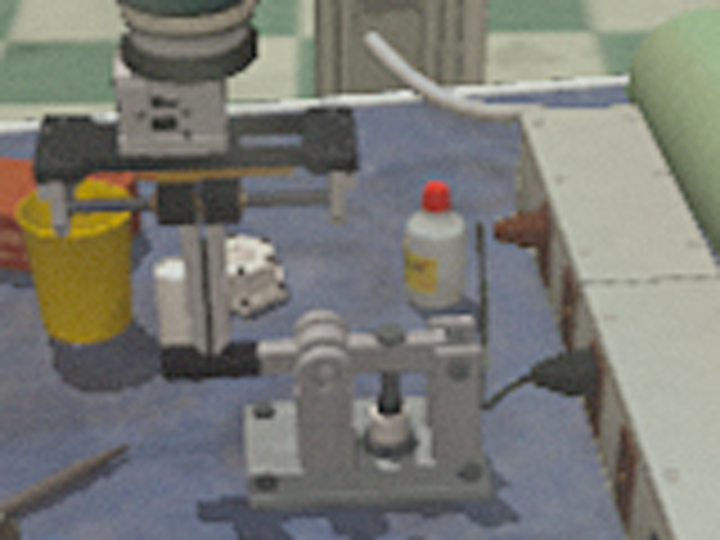

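Lever is level (bore at crop 322,372, grip resting at 210,360 under the fingers) with 9 N on the stop. This also shows that the fingertips really stand 27.5 mm above the reported TCP, about 38 mm shorter than stated. I will correct heights accordingly. Next, above the pin.

>>> servo_tool(
  commands=[0,0,-0.05,0,0,0,0,-0.03,0.01,-0.1,0,0,2,0.05,-0.085,0.025,-0.1,0,0,7,0.05,-0.14,0.04,-0.1,0,0,10.5,0.05,-0.2,0.055,-0.1,0,0,10.5,0.05,-0.26,0.07,-0.1,0,0,10.5,0.05,-0.306,0.081,-0.05,0,0,10.5,0.05,-0.306,0.081,0,0,0,10.5,0.05,-0.306,0.081,0,0,0,10.5,0.05,-0.306,0.081,0,0,0,10.5,0.05],
)

```text
time: 10.45
tool_pos: [0.6294, -0.144, 0.0632]
ee_rot: [3.139, 0.0, 1.432]
wrist_force: [-0.2, 0.2, -0.1]
width: 0.0501
finger_force: 0.0
```

```bash
python3 - <<'E'
from h import *
np.set_printoptions(precision=4,suppress=True)
o=robot.get_obs();print({k:o[k] for k in("time","tool_pos","ee_rot")})
s,K,E=snap("wrist"); r=spotter.trace("pin",s)
for q in r[:2]: print(q["conf"],q["box"])
t,Kt,Et=snap("top"); b=[q["box"] for q in spotter.trace("lever",t)[:1]]; print(b)
c=np.array([.600,.1615,0]);Rz=R.from_euler("z",np.radians(3.3)).as_matrix()
print("shoulder/tip px",proj(K,E,[.6242,-.1722,.036]),proj(K,E,[.6395,-.0632,.036]))
im=s["img"]
m=np.hstack([cv2.resize(im[40:360,160:480],(400,400)),cv2.resize(t["img"][160:260,240:340],(400,400),interpolation=2)])
cv2.imwrite("pics/w7.png",m); cv2.imwrite("pics/t7.png",t["img"]); cv2.imwrite("pics/w7full.png",im)
E
```

```text
{'time': 10.45, 'tool_pos': array([ 0.6294, -0.144 ,  0.0632]), 'ee_rot': array([3.1391, 0.0005, 1.4325])}
0.58 [303.1, 113.4, 30.2, 174.1]
0.52 [286.1, 101.2, 63.6, 189.5]
[[279.0, 170.4, 11.4, 76.7]]
shoulder/tip px [318.2166 244.5898] [318.2617 111.8472]
```

View pics/w7.png

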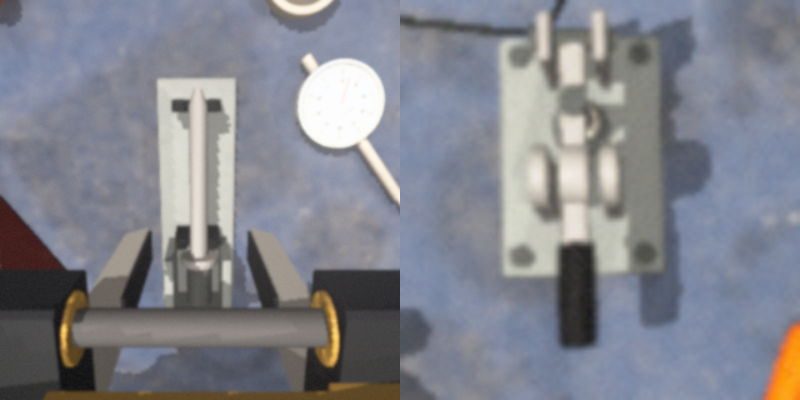

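Left half: pin tip (198,90), flange (198,262), fingers at 152 and 248 astride the shank; right half: lever down, eye between the ears. Descend and grip.

>>> servo_tool(
  commands=[0,-0.0015,0.03,0,0,0,0.05,0,-0.0015,0.055,0,0,0,0.05,0,-0.0015,0.066,0,0,0,0.05,0,-0.0015,0.072,0,0,0,0.05,0,-0.0015,0.072,0,0,0,0.05],
)

```text
time: 11.28
tool_pos: [0.6273, -0.144, -0.0098]
ee_rot: [3.14, 0.0, 1.432]
wrist_force: [-0.8, -0.5, 0.9]
width: 0.0501
finger_force: 0.0
```

>>> servo_tool(
  commands=[0,0,0,0,0,0,0.0,0,0,0,0,0,0,0.0,0,0,0,0,0,0,0.0,0,0,0,0,0,0,0.0,0,0,0,0,0,0,0.0],
)

```text
time: 11.9
tool_pos: [0.627, -0.144, -0.0104]
ee_rot: [3.141, 0.0, 1.432]
wrist_force: [0.8, 0.2, 0.6]
width: 0.0111
finger_force: 30.0
```

```bash
python3 - <<'E'
from h import *
np.set_printoptions(precision=4,suppress=True)
w=np.load("w5.npz");K,E=w["K"],w["E"]; W=lambda x,y:(230+x/3,20+y/3)
print(E[:3,3])
for z in(.08,.09):
  print(z,[atz(K,E,*W(*c),z) for c in((348,325),(437,325),(340,215),(446,211))])
print("base",[atz(K,E,*W(*c),.012)[:2] for c in((268,388),(584,384),(598,161),(265,165))])
t,Kt,Et=snap("top")
for z in(.085,.098): print("top",atz(Kt,Et,240+209/4,160+178/4,z),atz(Kt,Et,240+138/4,160+178/4,z))
s,Ks,Es=snap("side"); c,d=ray(Ks,Es,321.6,182.7); print("side bore at z.08",c+d*(.08-c[2])/d[2])
w=np.load("w3.npz")
E
```

```text
[0.5545 0.1397 0.4229]
0.08 [array([0.5846, 0.1406, 0.08  ]), array([0.6187, 0.1421, 0.08  ]), array([0.579 , 0.1802, 0.08  ]), array([0.6183, 0.1834, 0.08  ])]
0.09 [array([0.5837, 0.1405, 0.09  ]), array([0.6169, 0.142 , 0.09  ]), array([0.5783, 0.179 , 0.09  ]), array([0.6165, 0.1821, 0.09  ])]
base [array([0.555 , 0.1105]), array([0.7025, 0.1189]), array([0.696 , 0.2157]), array([0.5494, 0.2076])]
top [0.5977 0.1422 0.085 ] [0.5964 0.1823 0.085 ]
top [0.5955 0.1416 0.098 ] [0.5943 0.1811 0.098 ]
side bore at z.08 [0.6018 0.1406 0.08  ]
```

>>> servo_tool(
  commands=[0,0,-0.02,0,0,0,0,0,0,-0.05,0,0,0,0,0,0,-0.09,0,0,0,0,0,0,-0.09,0,0,0,0],
)

```text
time: 12.5
tool_pos: [0.6294, -0.1447, 0.0849]
ee_rot: [3.133, 0.002, 1.432]
wrist_force: [0.3, -0.5, -1.6]
width: 0.0111
finger_force: 30.0
```

>>> servo_tool(
  commands=[0.04,-0.01,0,0,0,-4,0,0.09,-0.022,0,0,0,-8,0,0.14,-0.035,0,0,0,-11.2,0,0.175,-0.0445,0.02,0,0,-11.2,0,0.175,-0.0445,0.046,0,0,-11.2,0,0.175,-0.0445,0.046,0,0,-11.2,0,0.175,-0.0445,0.046,0,0,-11.2,0],
)

```text
time: 13.38
tool_pos: [0.6068, 0.0352, 0.0334]
ee_rot: [-3.141, 0.0, 1.627]
wrist_force: [0.6, -0.2, -0.3]
width: 0.0108
finger_force: 30.0
```

```bash
python3 - <<'E'
from h import *
np.set_printoptions(precision=4,suppress=True)
o=robot.get_obs();print({k:o[k] for k in("time","tool_pos","ee_rot","width","finger_force")})
s,K,E=snap("wrist"); a,Ka,Ea=snap("side")
c=np.array([.600,.1617,0]);Rz=R.from_euler("z",np.radians(3.25)).as_matrix()
near=c+Rz@[0,-.025,.08]; yw=o["ee_rot"][2]; d=np.array([np.cos(yw),np.sin(yw),0]); p=np.array(o["tool_pos"])+[0,0,.0464]; tip=p+.0817*d
print("tip est",tip,"near",near)
for n,k,e in((s,K,E),(a,Ka,Ea)):
    print("px tip",proj(k,e,tip),"near",proj(k,e,near),"eartop",proj(k,e,c+Rz@[0,-.025,.098]))
    for q in spotter.trace("pin",n)[:2]:
        ys,xs=np.nonzero(q["region"]); print(" pin",q["conf"],q["box"]); 
        for y in range(ys.min(),ys.max()+1,max(1,(ys.max()-ys.min())//8)): print("   ",y,xs[ys==y].min(),xs[ys==y].max())
i1=cv2.resize(s["img"][60:220,240:400],(400,400),interpolation=2);i2=cv2.resize(a["img"][140:240,270:370],(400,400),interpolation=2)
cv2.imwrite("pics/p8.png",np.hstack([i1,i2]))
E
```

```text
{'time': 13.375, 'tool_pos': array([0.6068, 0.0352, 0.0334]), 'ee_rot': array([-3.141 ,  0.0001,  1.6268]), 'width': 0.010802363568716536, 'finger_force': 29.996799789369106}
tip est [0.6023 0.1167 0.0798] near [0.6014 0.1367 0.08  ]
px tip [319.6846 103.9359] near [320.255   62.5773] eartop [320.3266  53.7822]
 pin 0.61 [306.7, 104.1, 27.8, 246.6]
    102 318 318
    132 309 330
    162 309 331
    192 309 329
    222 310 329
    252 311 328
    282 309 331Traceback (most recent call last):
  File "<stdin>", line 12, in <module>
    return umr_minimum(a, axis, None, out, keepdims, initial, where)
ValueError: zero-size array to reduction operation minimum which has no identity
```

```bash
python3 - <<'E'
from h import *
np.set_printoptions(precision=2,suppress=True)
o=robot.get_obs()
a,K,E=snap("side")
c=np.array([.600,.1617,0]);Rz=R.from_euler("z",np.radians(3.25)).as_matrix()
yw=o["ee_rot"][2]; d=np.array([np.cos(yw),np.sin(yw),0]); p=np.array(o["tool_pos"])+[0,0,.0464]
print("tip,shoulder,headend",[proj(K,E,p+k*d) for k in(.0817,-.0283,-.0643)],"near",proj(K,E,c+Rz@[0,-.025,.08]),proj(K,E,c+Rz@[0,-.025,.098]))
for q in spotter.trace("pin",a)[:3]:
    ys,xs=np.nonzero(q["region"]); print(q["conf"],q["box"],len(ys))
    for y in sorted(set(ys))[::4]: print("  ",y,xs[ys==y].min(),xs[ys==y].max())
g=cv2.cvtColor(a["img"],cv2.COLOR_BGR2GRAY)
for r in range(164,216,3): print(r,g[r,305:341:1].tolist())
E
```

```text
tip,shoulder,headend [array([322.13, 187.51]), array([324.53, 213.9 ]), array([325.42, 223.71])] near [321.45 183.51] [321.33 177.93]
0.5 [320.6, 186.9, 12.3, 43.6] 229
   187 323 323
   191 322 324
   195 322 325
   199 322 325
   203 322 326
   207 323 326
   211 322 328
   215 320 330
   219 321 329
   223 322 329
164 [111, 136, 128, 132, 130, 132, 132, 116, 57, 27, 39, 42, 50, 62, 90, 126, 133, 126, 132, 132, 131, 129, 129, 131, 127, 131, 117, 66, 74, 79, 88, 84, 83, 84, 83, 85]
167 [164, 197, 138, 138, 143, 149, 151, 140, 143, 147, 148, 144, 143, 143, 146, 142, 134, 133, 141, 145, 141, 140, 140, 137, 139, 144, 124, 67, 83, 101, 118, 116, 111, 118, 124, 115]
170 [91, 135, 137, 136, 137, 137, 136, 137, 136, 136, 135, 139, 141, 137, 143, 137, 123, 128, 123, 126, 121, 111, 108, 102, 99, 106, 88, 67, 73, 76, 71, 70, 78, 76, 76, 76]
173 [50, 46, 47, 50, 46, 54, 49, 48, 51, 47, 48, 50, 46, 50, 44, 51, 50, 53, 53, 58, 50, 52, 56, 61, 61, 57, 62, 61, 66, 71, 78, 74, 77, 76, 76, 77]
176 [52, 46, 136, 182, 178, 177, 153, 110, 109, 112, 114, 114, 110, 110, 107, 97, 105, 122, 119, 115, 105, 
[... 1595 characters left out ...]
, 140, 112, 109]
206 [108, 93, 62, 66, 69, 71, 79, 103, 103, 100, 99, 108, 122, 132, 130, 133, 112, 88, 154, 171, 140, 85, 94, 135, 130, 133, 124, 107, 113, 113, 110, 108, 109, 108, 110, 112]
209 [100, 106, 101, 97, 97, 100, 103, 107, 104, 109, 112, 106, 126, 130, 129, 132, 107, 76, 116, 111, 106, 87, 100, 134, 135, 136, 126, 111, 115, 113, 107, 114, 113, 115, 110, 114]
212 [88, 99, 91, 102, 102, 97, 98, 101, 96, 98, 95, 92, 114, 137, 125, 110, 111, 122, 112, 114, 119, 116, 110, 111, 114, 135, 123, 83, 86, 90, 87, 84, 84, 87, 83, 77]
215 [79, 81, 80, 77, 80, 76, 81, 78, 77, 94, 112, 113, 107, 108, 111, 108, 98, 73, 68, 72, 67, 69, 63, 96, 115, 96, 87, 81, 82, 77, 88, 112, 117, 119, 118, 117]
```

Pin tip in the side view at column 323, row 187 and projected (322,187.5), with the bore at 321.6: aligned to about 1 mm. Start the insertion slowly.

>>> servo_tool(
  commands=[0.006,0,0,0,0,0,0,0.012,0,0,0,0,0,0,0.017,0,0,0,0,0,0,0.021,0,0,0,0,0,0,0.024,0,0,0,0,0,0,0.027,0,0,0,0,0,0,0.027,0,0,0,0,0,0],
)

```text
time: 14.5
tool_pos: [0.6054, 0.0628, 0.0334]
ee_rot: [3.142, 0.0, 1.628]
wrist_force: [-0.3, -0.9, -1.6]
width: 0.0109
finger_force: 30.0
```

>>> servo_tool(
  commands=[0.003,0,0,0,0,0,0,0.006,0,0,0,0,0,0,0.009,0,0,0,0,0,0,0.012,0,0,0,0,0,0,0.012,0,0,0,0,0,0],
)

```text
time: 15.12
tool_pos: [0.6048, 0.0748, 0.0335]
ee_rot: [3.141, 0.0, 1.628]
wrist_force: [-0.8, 0.7, -1.2]
width: 0.011
finger_force: 30.0
```

>>> servo_tool(
  commands=[0.004,0,0,0,0,0,0,0.008,0,0,0,0,0,0,0.012,0,0,0,0,0,0,0.016,0,0,0,0,0,0,0.018,0,0,0,0,0,0,0.018,0,0,0,0,0,0],
)

```text
time: 15.88
tool_pos: [0.6037, 0.0927, 0.0334]
ee_rot: [-3.142, 0.0, 1.628]
wrist_force: [0.5, -0.2, -1.9]
width: 0.011
finger_force: 30.0
```

>>> servo_tool(
  commands=[0.004,0,0,0,0,0,0,0.008,0,0,0,0,0,0,0.012,0,0,0,0,0,0,0.015,0,0,0,0,0,0,0.015,0,0,0,0,0,0],
)

```text
time: 16.5
tool_pos: [0.6029, 0.1078, 0.0334]
ee_rot: [3.142, 0.0, 1.628]
wrist_force: [-0.3, -0.5, -1.3]
width: 0.011
finger_force: 30.0
```

>>> servo_tool(
  commands=[0.004,0,0,0,0,0,0,0.008,0,0,0,0,0,0,0.012,0,0,0,0,0,0,0.013,0,0,0,0,0,0,0.013,0,0,0,0,0,0],
)

```text
time: 17.12
tool_pos: [0.6021, 0.1205, 0.0335]
ee_rot: [3.142, 0.0, 1.628]
wrist_force: [0.1, -0.5, -1.7]
width: 0.0111
finger_force: 30.0
```

```bash
python3 - <<'E'
from h import *
np.set_printoptions(precision=2,suppress=True)
o=robot.get_obs();print(o["tool_pos"],o["wrist_force"],o["finger_force"])
c=np.array([.600,.1617,0]);Rz=R.from_euler("z",np.radians(3.25)).as_matrix()
yw=o["ee_rot"][2]; d=np.array([np.cos(yw),np.sin(yw),0]); p=np.array(o["tool_pos"])+[0,0,.0464]
for n in("side","wrist"):
    a,K,E=snap(n); cv2.imwrite("pics/x_"+n+".png",a["img"])
    print(n,"tip,shoulder,headend",[proj(K,E,p+k*d) for k in(.0817,-.0283,-.0643)],"far",proj(K,E,c+Rz@[0,.025,.08]))
    for t in("pin","lever"):
      for q in spotter.trace(t,a)[:1]:
        ys,xs=np.nonzero(q["region"]); print(t,q["conf"],q["box"],len(ys)); np.save(f"r_{n}_{t}",q["region"])
        for y in sorted(set(ys))[::6]: print("  ",y,xs[ys==y].min(),xs[ys==y].max())
E
```

```text
[0.6  0.12 0.03] [ 0.15 -0.48 -1.69] 29.996928423643112
side tip,shoulder,headend [array([320.17, 170.41]), array([322.27, 193.32]), array([323.04, 201.76])] far [320.51 173.36]
pin 0.45 [317.6, 183.8, 9.1, 24.1] 125
   182 321 322
   188 321 324
   194 319 327
   200 320 326
lever 0.84 [288.2, 174.1, 59.1, 19.2] 368
   172 336 339
   178 287 345
   184 336 337
   190 336 337
wrist tip,shoulder,headend [array([319.69, 103.56]), array([319.68, 290.78]), array([319.67, 340.58])] far [320.06 133.73]
pin 0.6 [304.6, 102.2, 26.0, 247.0] 2775
   103 316 322
   109 313 326
   115 311 328
   121 309 330
   127 309 330
   133 310 329
   160 309 330
   166 311 328
   204 309 329
   231 312 327
   237 311 328
   243 311 328
   249 311 328
   255 311 328
   261 311 328
   267 310 329
   273 310 329
   279 310 329
   285 310 330
   323 306 333
   329 306 333
   335 307 333
   341 307 331
   347 314 324
lever 0.97 [134.8, 157.1, 334.0, 45.4] 11198
   156 379 382
   162 146 392
   168 141 461
   174 139 464
   180 139 463
   186 140 463
   192 142 462
   198 150 409
```

Wrist regions show the pin through all three: tip rows 103–133, hidden by far ear 134–160, lever 167–200, near ear 205–231. A little further, then release and see how it rests.

>>> servo_tool(
  commands=[0.003,0,0,0,0,0,0,0.004,0,0,0,0,0,0,0.004,0,0,0,0,0,0.02,0.004,0,0,0,0,0,0.05,0.004,0,0,0,0,0,0.05,0.004,0,0,0,0,0,0.05],
)

```text
time: 18.18
tool_pos: [0.602, 0.1244, 0.0336]
ee_rot: [3.141, 0.0, 1.627]
wrist_force: [0.5, -0.2, 0.0]
width: 0.0467
finger_force: 0.0
```

```bash
cat > chk.py <<'E'
from h import *
np.set_printoptions(precision=2,suppress=True)
o=robot.get_obs();print(o["time"],o["tool_pos"],o["wrist_force"],o["width"])
for n in("side","wrist"):
    a,K,E=snap(n)
    for q in spotter.trace("pin",a)[:1]:
        ys,xs=np.nonzero(q["region"]); print(n,q["conf"],q["box"],len(ys))
        for y in sorted(set(ys))[::5]: print("  ",y,xs[ys==y].min(),xs[ys==y].max(),end=";")
        print()
E
python3 chk.py
```

```text
18.175 [0.6  0.12 0.03] [ 0.53 -0.16  0.01] 0.046700522328725944
side 0.54 [317.3, 182.3, 10.9, 23.5] 179
   181 321 324;   186 320 325;   191 319 327;   196 319 328;   201 321 327;
wrist 0.57 [302.5, 104.5, 36.0, 238.5] 2801
   103 319 327;   108 317 329;   113 315 331;   118 314 332;   123 312 333;   128 312 333;   133 312 333;   138 312 333;   163 313 332;   168 312 333;   173 313 332;   211 312 332;   216 316 328;   242 312 331;   247 312 331;   252 312 331;   257 312 331;   262 312 331;   267 312 330;   272 312 330;   277 310 332;   282 303 339;   319 309 333;   324 308 334;   329 308 333;   334 309 333;   339 314 328;
```

>>> servo_tool(
  commands=[-0.025,0,0,0,0,0,0.05,-0.0495,0,0.003,0,0,0,0.05,-0.0495,0,0.003,0,0,0,0.05,-0.0495,0,0.003,0,0,0,0.05,-0.0495,0,0.003,0,0,0,0.0,-0.0495,0,0.003,0,0,0,0.0,-0.0495,0,0.003,0,0,0,0.0,-0.0495,0,0.003,0,0,0,0.0],
)

```text
time: 19.38
tool_pos: [0.6048, 0.0753, 0.0305]
ee_rot: [3.141, -0.0, 1.628]
wrist_force: [0.6, 0.5, -0.5]
width: 0.0171
finger_force: 30.0
```

```bash
python3 chk.py
```

```text
19.375 [0.6  0.08 0.03] [ 0.61  0.46 -0.51] 0.01709189402185567
side 0.47 [315.4, 181.4, 12.3, 28.3] 170
   181 321 324;   186 319 325;   191 320 326;   196 319 326;   201 319 326;
wrist 0.83 [300.9, 1.3, 38.7, 275.3] 4678
   0 315 331;   5 314 332;   10 313 332;   15 312 333;   20 312 334;   25 312 333;   58 313 332;   63 311 333;   68 310 333;   110 310 332;   115 310 332;   120 309 332;   146 310 330;   151 310 331;   156 310 331;   161 310 331;   166 310 331;   171 310 330;   176 310 329;   181 310 330;   186 310 330;   191 310 330;   196 311 331;   201 310 331;   206 308 332;   211 300 340;   216 298 342;   221 299 341;   226 303 338;   231 305 334;   236 305 334;   241 306 333;   246 306 333;   251 306 333;   256 306 333;   261 306 333;   266 305 333;   271 308 328;
```

>>> servo_tool(
  commands=[0,0,-0.001,0,0,0,0,0,0,-0.002,0,0,0,0,0,0,-0.003,0,0,0,0,0,0,-0.003,0,0,0,0],
)

```text
time: 20.08
tool_pos: [0.6045, 0.0748, 0.0333]
ee_rot: [-3.141, 0.0, 1.627]
wrist_force: [0.4, -0.2, -2.0]
width: 0.0168
finger_force: 30.0
```

>>> servo_tool(
  commands=[0.004,0,0,0,0,0,0,0.008,0,0,0,0,0,0,0.012,0,0,0,0,0,0,0.015,0,0,0,0,0,0,0.015,0,0,0,0,0,0],
)

```text
time: 20.7
tool_pos: [0.6039, 0.0905, 0.0335]
ee_rot: [3.142, -0.0, 1.628]
wrist_force: [1.1, -0.4, -1.0]
width: 0.017
finger_force: 30.0
```

>>> servo_tool(
  commands=[0.004,0,0,0,0,0,0,0.008,0,0,0,0,0,0,0.012,0,0,0,0,0,0,0.016,0,0,0,0,0,0,0.019,0,0,0,0,0,0,0.02,0,0,0,0,0,0,0.02,0,0,0,0,0,0],
)

```text
time: 21.58
tool_pos: [0.6029, 0.1101, 0.0336]
ee_rot: [3.141, -0.0, 1.627]
wrist_force: [0.0, -0.2, 0.1]
width: 0.0172
finger_force: 30.0
```

>>> servo_tool(
  commands=[0.0015,0,0,0,0,0,0,0.0025,0,0,0,0,0,0,0.0035,0,0,0,0,0,0,0.004,0,0,0,0,0,0,0.004,0,0,0,0,0,0],
)

```text
time: 22.2
tool_pos: [0.6027, 0.1139, 0.0336]
ee_rot: [3.141, 0.0, 1.627]
wrist_force: [1.0, 0.1, 0.0]
width: 0.0171
finger_force: 30.0
```

>>> servo_tool(
  commands=[0.0005,0,0,0,0,0,0,0.001,0,0,0,0,0,0,0.0015,0,0,0,0,0,0,0.0015,0,0,0,0,0,0],
)

```text
time: 22.7
tool_pos: [0.6027, 0.1147, 0.0337]
ee_rot: [3.141, 0.001, 1.627]
wrist_force: [0.9, -4.2, -0.0]
width: 0.0172
finger_force: 30.0
```

>>> servo_tool(
  commands=[0.0005,0,0,0,0,0,0,0.001,0,0,0,0,0,0,0.001,0,0,0,0,0,0],
)

```text
time: 23.08
tool_pos: [0.6027, 0.1148, 0.0337]
ee_rot: [3.141, 0.003, 1.627]
wrist_force: [1.4, -6.5, 1.1]
width: 0.0174
finger_force: 30.0
```

```bash
python3 chk.py; python3 - <<'E'
from h import *
a,K,E=snap("wrist")
for t in ("lever","fixture"):
    for q in spotter.trace(t,a)[:1]: print(t,q["box"])
E
```

```text
23.075 [0.6  0.11 0.03] [ 1.41 -6.49  1.09] 0.017377794869243113
side 0.53 [316.0, 168.1, 11.3, 29.7] 81
   166 320 321;   184 319 325;   189 320 325;
wrist 0.76 [298.2, 2.6, 43.1, 271.0] 5132
   0 315 331;   5 314 332;   10 312 333;   15 310 334;   20 310 334;   25 309 334;   30 310 334;   35 310 334;   40 310 334;   45 310 333;   50 310 333;   55 309 333;   60 309 333;   65 309 333;   70 310 334;   75 310 334;   80 310 334;   85 310 334;   90 310 333;   95 309 333;   100 309 333;   105 309 333;   110 308 333;   115 309 333;   120 310 333;   144 311 331;   149 309 332;   154 310 332;   191 310 330;   196 310 330;   220 299 339;   225 301 339;   230 305 335;   235 305 334;   240 306 334;   245 306 335;   250 306 334;   255 305 333;   260 305 333;   265 305 333;   270 308 329;
lever [134.6, 149.2, 333.2, 40.5]
fixture [135.5, 89.5, 374.6, 133.8]
```

>>> servo_tool(
  commands=[0,0,0,0,0,0,0.025,0,0,0,0,0,0,0.05,0,0,0,0,0,0,0.05,0,0,0,0,0,0,0.05],
)

```text
time: 23.92
tool_pos: [0.6021, 0.1169, 0.0333]
ee_rot: [-3.141, -0.0, 1.628]
wrist_force: [0.7, -0.3, 0.1]
width: 0.0486
finger_force: 0.0
```

```bash
python3 chk.py | cut -c1-900; python3 - <<'E'
from h import *
a,K,E=snap("wrist"); g=cv2.cvtColor(a["img"],cv2.COLOR_BGR2GRAY)
for c in(303,308,312,320,328,331,336): print(c,g[188:236,c].tolist())
E
```

```text
23.925 [0.6  0.12 0.03] [ 0.68 -0.31  0.12] 0.04863640981688129
303 [226, 220, 204, 168, 125, 106, 97, 103, 102, 108, 121, 137, 145, 145, 149, 154, 167, 191, 214, 221, 223, 224, 224, 224, 224, 222, 223, 223, 221, 223, 220, 219, 213, 196, 177, 175, 185, 194, 189, 186, 175, 161, 159, 153, 153, 155, 157, 159]
308 [232, 230, 221, 186, 146, 112, 103, 107, 104, 105, 109, 118, 128, 141, 145, 149, 159, 180, 214, 231, 235, 234, 233, 232, 230, 231, 228, 229, 230, 229, 229, 228, 226, 220, 201, 171, 154, 158, 181, 209, 213, 195, 157, 115, 101, 102, 105, 100]
312 [233, 231, 225, 203, 166, 141, 128, 128, 130, 131, 135, 148, 157, 158, 151, 149, 154, 171, 204, 227, 235, 237, 236, 235, 235, 237, 236, 236, 235, 234, 233, 232, 229, 226, 213, 191, 166, 167, 195, 220, 226, 219, 195, 159, 131, 124, 121, 121]
320 [234, 232, 228, 219, 192, 170, 161, 161, 163, 162, 160, 160, 170, 186, 186, 168, 156, 166, 196, 226, 239, 241, 239, 237, 237, 236, 235, 236, 233, 233, 232, 231, 232, 231, 224, 209, 188, 183, 204, 221, 227, 226, 219, 198, 162, 141, 132, 134]
328 [225, 222, 216, 199, 167, 141, 130, 127, 123, 126, 126, 128, 128, 128, 137, 144, 152, 166, 194, 217, 229, 229, 230, 229, 228, 228, 230, 229, 227, 228, 226, 226, 223, 220, 210, 183, 161, 157, 182, 201, 210, 205, 190, 162, 129, 117, 120, 119]
331 [220, 219, 206, 183, 150, 120, 107, 106, 108, 113, 117, 118, 121, 130, 139, 145, 156, 169, 191, 216, 226, 228, 224, 225, 223, 224, 222, 223, 222, 221, 221, 221, 217, 217, 205, 179, 154, 145, 155, 176, 192, 188, 165, 132, 107, 106, 109, 109]
336 [205, 202, 190, 166, 128, 105, 105, 104, 107, 107, 111, 123, 135, 144, 150, 151, 160, 179, 202, 215, 218, 219, 220, 216, 214, 212, 213, 213, 209, 209, 206, 202, 197, 189, 169, 145, 134, 131, 131, 136, 144, 139, 117, 104, 96, 96, 98, 94]
```

The flange may be up to a millimetre off after release. Nudge the head's end gently with closed fingers.

>>> servo_tool(
  commands=[-0.025,0,0,0,0,0,0.05,-0.05,0,0,0,0,0,0.05,-0.05,0,0,0,0,0,0,-0.05,0,0,0,0,0,0,-0.05,0,0,0,0,0,0,-0.03,0,0,0,0,0,0,-0.027,0,0,0,0,0,0,-0.026,0,0,0,0,0,0,-0.026,0,0,0,0,0,0],
)

```text
time: 25.3
tool_pos: [0.6037, 0.0909, 0.0335]
ee_rot: [-3.141, -0.0, 1.628]
wrist_force: [-0.3, 0.3, -0.9]
width: 0.0005
finger_force: 0.0
```

>>> servo_tool(
  commands=[0.001,0,0,0,0,0,0,0.002,0,0,0,0,0,0,0.003,0,0,0,0,0,0,0.003,0,0,0,0,0,0],
)

```text
time: 25.8
tool_pos: [0.6042, 0.0912, 0.0335]
ee_rot: [3.141, 0.004, 1.626]
wrist_force: [1.8, -5.6, -0.2]
width: 0.0004
finger_force: 3.1
```

Firm 5.6 N resistance without motion: seated. Back off and raise clear.

>>> servo_tool(
  commands=[0.001,0,0,0,0,0,0,0.001,0,0,0,0,0,0,-0.01,0,0,0,0,0,0,-0.04,0,0,0,0,0,0,-0.06,0,-0.05,0,0,0,0,-0.06,0,-0.1,0,0,0,0,-0.06,0,-0.1,0,0,0,0,-0.06,0,-0.1,0,0,0,0],
)

```text
time: 26.8
tool_pos: [0.6065, 0.034, 0.1327]
ee_rot: [-3.14, -0.001, 1.628]
wrist_force: [-0.5, -0.1, -0.4]
width: 0.0003
finger_force: 0.0
```

```bash
python3 - <<'E'
from h import *
np.set_printoptions(precision=4,suppress=True)
o=robot.get_obs(); print(o["time"],o["tool_pos"],o["wrist_force"])
c=np.array([.600,.1617,0]);Rz=R.from_euler("z",np.radians(3.25)).as_matrix()
for n in("side","top","wrist"):
    a,K,E=snap(n)
    print(n,"pred tip/flange/headend",[proj(K,E,c+Rz@[0,y,.08]).round(1) for y in(.085,-.025,-.061)])
    for t in("pin","lever","bearing","oil_pump"):
        for q in spotter.trace(t,a)[:1]: print(" ",t,round(q["conf"],2),q["box"])
E
```

```text
26.8 [0.6065 0.034  0.1327] [-0.4515 -0.1394 -0.3956]
side pred tip/flange/headend [array([319.5, 162.2]), array([321.4, 183.5]), array([322.2, 191.3])]
  lever 0.73 [283.4, 175.6, 65.6, 17.5]
  bearing 0.64 [360.5, 228.8, 16.4, 18.5]
  oil_pump 0.86 [295.9, 151.3, 18.6, 15.5]
top pred tip/flange/headend [array([246.4, 204.5]), array([294.8, 203.3]), array([310.5, 202.9])]
  pin 0.77 [245.3, 200.4, 65.2, 8.1]
  lever 0.98 [279.5, 171.2, 10.5, 74.1]
  bearing 0.46 [371.5, 187.0, 70.1, 32.1]
  oil_pump 0.65 [181.1, 221.4, 35.1, 22.5]
wrist pred tip/flange/headend [array([320.2, -69.2]), array([320.1,  86.6]), array([320.1, 130.5])]
  pin 0.97 [306.8, 1.9, 27.2, 133.0]
  lever 0.88 [194.8, 37.2, 223.1, 37.8]
  bearing 0.82 [386.8, 198.8, 45.2, 44.1]
```

The top view has the pin at columns 245.3–310.5, against 246.4–310.5 predicted for a fully seated pin. The lever is level, the bystanders are untouched and the arm is clear.

```bash
python3 -c "
from bench import close_job
print(close_job())"
```

```text
the job is handed in; nothing more can be done
None
```

The lever is fully down and locked: the pin runs through near ear, eye and far ear, and its flange is seated on the near ear. The arm is clear, the bearing and oil pump were not touched, and the job is handed in at about 27 s.

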